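# Dual-button roller release on a bench tester

## Task

On the roll-down tester, press the two green release buttons down together, one fingertip on each, and keep both fully down while the steel roller runs down the track and until it has lain still against the blue stop for about a second; then let both buttons come up and move clear. Do not touch the roller, do not press the red stop button, and leave the weight, the jar and the spare roller where they are: nothing is to be picked up.

Things in the scene. Friction and masses are not known exactly. Their poses are not given: they have to be found in the camera images.
- tester: White tester console fixed to the bench, 240 mm (its x) by 360 mm (its y), deck 50 mm above the bench; origin at the centre of its underside, z up, button side towards its -x. An inclined track runs along y at the rear (centre line x = +55 mm); no part is above 140 mm. On the deck in this frame: green buttons at x = -60, y = 0 and -60 mm; red stop button at x = -60, y = +115 mm.
- left_button_top (a point): Centre of the top of the left (tester's +y) green button, 74 mm above the bench when up; moves with the cap, straight down. Cap 28 mm in diameter in a black collar 44 mm in diameter, 12 mm high; fully down the cap is 4 mm proud of the collar. The other green button is 60 mm away, centre to centre, towards the tester's -y.
- right_button_top (a point): The same for the right (tester's -y) green button.
- left_button (a joint): Travel of the left green button in m: 0 up, 0.008 fully down. It springs back; about 1.2 N starts it and 4 N holds it fully down. Each green button draws in one of the two pins that hold the roller: it is freed only while both buttons are past about 0.006.
- right_button (a joint): Travel of the right green button, the same.
- stop_button (a joint): Travel of the red stop button (28 mm cap, yellow collar, on the same row as the green ones, 115 mm to +y of the left one, same height): 0 up, 0.008 down. Not to be pressed.
- roller: Steel roller, 30 mm diameter, 58 mm long, about 0.12 kg, loose, lying across the track against two small pins near its high end; its origin is on its surface and turns as it rolls. Once freed it runs the track in about a second.
- roller_center (a point): Centre of the steel roller; at the start at about x = +55, y = +90, z = +120 mm in the tester's frame.
- stop_bay (a point): Where the roller's centre lies when it rests against the blue stop, on the green patch at the low (tester's -y) end of the track. The aluminium track is 74 mm wide with clear walls 18 mm high and falls at 10 degrees from the tester's +y (floor 115 mm above the bench) to -y (62 mm).
- weight_center (a point): Centre of a brass weight, 28 mm diameter and 38 mm high, standing loose on the deck in the same row as the buttons, beyond the right green button (about 75 to 95 mm from it). Leave alone.
- bottle_center (a point): Centre of a small jar with a blue cap, 44 mm diameter, 75 mm high, standing loose on the bench in front of the tester. Leave alone.
- spare_center (a point): Centre of a dark steel spare roller, 30 mm diameter, 58 mm high, standing on end on the bench in front of the tester. Leave alone.
Mind the look-alikes: they are no part of the job. Leave any orange or turquoise look-alike of the roller alone.

How it is judged:
By the outcome, as a careful person would: the job done as asked, in the order asked, and still so for the second after the job is handed in, with the robot touching nothing.
It also fails if it takes over 35 s, if anything falls off the work surface, if the arm or the gripper's body presses on something with over 40 N, if the wrist force passes 120 N, or if a joint passes its speed limit or range.

## Robot

A 7-joint arm with a two-finger parallel gripper is mounted at the origin on the work surface. World frame = base frame: x ahead of the robot, y to its left, z up, the work surface at z = 0. Lengths are in m, angles in rad, forces in N, time in s.
With the tool pointing down it reaches from about 0.425 to 0.8 m from the base axis. Payload 8.3 kg.
Tool frame: the origin (TCP) lies where the fingers leave the gripper's body, on its centre line; the fingertips stand 73 mm ahead of it and the grasp point (between the pads) lies 54 mm ahead of it; x points along the fingers, z is the direction in which the jaws open and shut, and the axes are right-handed (so a half turn about x gives the same grasp; the last joint's range is limited). The gripper opens to 85 mm and grips with 20 to 120 N. Pads are 22 mm wide; open, the fingers measure 114 mm over their backs; the gripper's body (76 mm by 85 mm) begins 54 mm behind the grasp point. The pads swing forward as they close: fully open they stand 13 mm farther back than shut.
Start: joints at [-1.355, 0.383, 0.016, 1.37, -0.006, 1.388, -0.046], TCP at [0.172, 0.601, 0.304] pointing down, gripper open.
Joint ranges: [-2.95, 2.95], [-0.25, 2.06], [-1.52, 1.56], [0.18, 2.33], [-1.44, 4.58], [0.02, 2.06], [-3.01, 3.01]. Speed limits (rad/s): [2.39, 2.39, 3.01, 3.01, 3.14, 3.14, 3.14].

## Interface

Orientations are given as a 3x3 rotation matrix whose columns are the frame's x, y, z axes.
In Python, from workcell import status, vision, job gives the robot as it stands.
- The arm moves only by the tool jog_arm, never from a script. Its argument "series" is a list of rows, each a list of 4 numbers: the shift along the tool's x, y, z in m, then the turn about the tool's x in degrees. A call has 1 to 12 rows; each row shifts and turns the commanded pose from where the row before left it, along the tool's axes as they then stand; what a row does not reach is not made up. A row lasts 1/10 s, in which the tool goes at most 50 mm and 8.59 degrees, less where a joint would pass 70% of its speed; a pose out of reach is approached as far as the arm can. A call with a gripper value outside its range is refused whole. "claw" is the opening, from 0 (shut) to 1 (fully open), set as the call begins (left out, the last holds). The fingers move at their own pace and stop on an object; "grip_force" is the grip in N (left out, the last holds). Time passes only in rows, so rows that do not move let the fingers close. It gives the time, the measured TCP pose, the force and the opening at its end, in the units of the state.
- status.state(): the state, without advancing time (a new reading comes with each control period).
- vision.read_camera(name): name is "scene" or "top" or "wrist"; returns the picture (400x640x3 uint8, red, green, blue); there is no depth.
- vision.camera_params(name): a dict with "fx", "fy", "cx", "cy" (pixels), "rvec" (rotation vector, rad) and "tvec" (3), from world to camera coordinates, as OpenCV has them. Camera axes: x right, y down, z forward; pixel columns grow to the right and rows downward; lengths in m; the calibration is good to about 2 mm. A picture is of the moment at which its call begins: read the wrist's pose just before it. camera_params takes no time and is no camera call; for the wrist camera it gives the pose at the moment of the call.
- job.close_job(): hands the job in, once; it reports no verdict.
The state is a dict: "clock": time; "joint_pos": joint angles; "qd": joint speeds; "joint_torque": joint torques, N m; "tcp_pos": TCP position; "orientation": TCP orientation; "contact_force": force on the tool from outside, world axes, zero at the start; "moment": the same for the moment, N m; "finger_gap": finger opening in m.
Only numpy, scipy, OpenCV 4.12 (cv2) and the standard library are available. Lean on these libraries where they do the work, as an engineer would, in place of code of your own. Each camera call takes 0.05 s, during which the arm holds its last target. There are 200 camera calls.

## Working session

There is one attempt and no reset: what is moved stays moved. The work goes in short steps, Python scripts to look and compute and a tool call to move; the robot and the scene stay as the last step left them, time stands still between calls to the robot, and variables do not carry over. Pictures are saved under pics/ and viewed, about 8 in all and at most 12, crops included, and the job is handed in when it is done.

Besides the shell and the picture viewer there is one more tool, called after "Emit:" by a JSON object that holds its "fn" and its "kwargs". jog_arm: Moves the arm, as the interface text tells. Its arguments: {"type":"object","properties":{"series":{"type":"array"},"claw":{"type":"number"},"grip_force":{"type":"number"}},"required":["series"]}

```bash
mkdir -p pics; ls; python3 - <<'E'
from workcell import status, vision
import cv2, numpy as np
s=status.state()
for k in ("clock","tcp_pos","orientation","finger_gap","contact_force"): print(k,s[k])
ims=[]
for n in ("top","scene"):
    p=vision.camera_params(n); print(n,{k:np.round(v,4).tolist() for k,v in p.items()})
    im=vision.read_camera(n); cv2.imwrite(f"pics/{n}0.png",im[:,:,::-1])
E
```

```text
pics
clock 0.0
tcp_pos [0.17186864 0.60052568 0.30285814]
orientation [[-5.29269366e-04 -9.61394482e-01  2.75173346e-01]
 [-1.91973035e-03  2.75173854e-01  9.61392565e-01]
 [-9.99998017e-01 -1.94229888e-05 -1.99125925e-03]]
finger_gap 0.08538898640233858
contact_force [ 0.25176832 -0.85891049  0.4752933 ]
top {'fx': 468.9699, 'fy': 468.9699, 'cx': 311.2088, 'cy': 192.2976, 'rvec': [2.0962, -2.1597, 0.1726], 'tvec': [0.0306, 0.5975, 0.7896]}
scene {'fx': 416.4661, 'fy': 416.4661, 'cx': 320.5425, 'cy': 200.3208, 'rvec': [1.0023, 2.663, -0.7872], 'tvec': [0.407, -0.2945, 1.1693]}
```

View pics/top0.png

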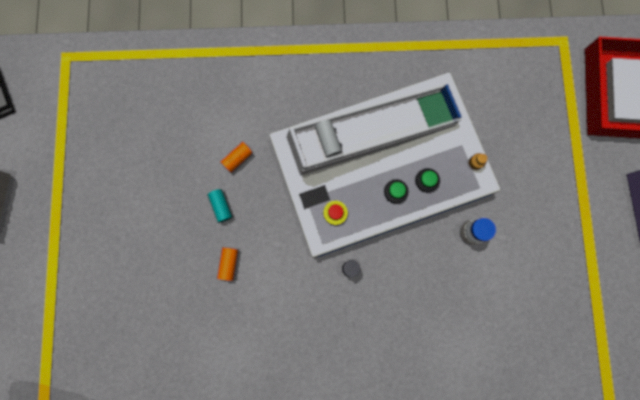

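View pics/scene0.png

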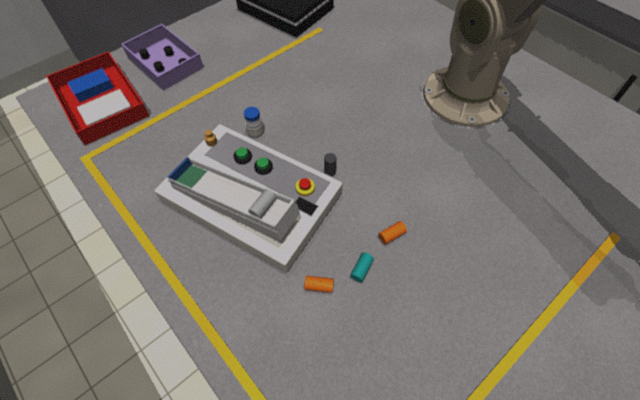

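The top view shows the green buttons at (397,190) and (428,180) and the red stop at (336,212). The roller is at (327,137), the stop patch at (437,107), the weight at (479,160), the jar at (482,230) and the spare at (352,270). Other green or round things are the green stop patch (435,108), the red button (336,212), and the orange and turquoise decoys at (236,157), (228,264) and (220,205). The targets are the two black-collared green caps.

```bash
cat > h.py <<'E'
import cv2, numpy as np
def ray(p,uv):
    R,_=cv2.Rodrigues(np.array(p["rvec"],float)); t=np.array(p["tvec"],float).ravel()
    d=R.T@np.array([(uv[0]-p["cx"])/p["fx"],(uv[1]-p["cy"])/p["fy"],1]); return -R.T@t,d
def onz(p,uv,z):
    c,d=ray(p,uv); return c+d*(z-c[2])/d[2]
def tri(r1,r2):
    A=np.stack([r1[1],-r2[1]],1); s=np.linalg.lstsq(A,r2[0]-r1[0],rcond=None)[0]
    a=r1[0]+s[0]*r1[1]; b=r2[0]+s[1]*r2[1]; return (a+b)/2,np.linalg.norm(a-b)
def blobs(im,lo,hi,amin=40):
    h=cv2.cvtColor(im,cv2.COLOR_RGB2HSV); n,_,st,c=cv2.connectedComponentsWithStats(cv2.inRange(h,lo,hi))
    return [(c[i],st[i].tolist()) for i in range(1,n) if st[i,4]>=amin]
GREEN=((45,120,60),(85,255,255)); RED=((0,170,90),(6,255,255))
E
python3 - <<'E'
from h import *; from workcell import vision
for n in ("top","scene"):
    im=cv2.imread(f"pics/{n}0.png")[:,:,::-1].copy(); p=vision.camera_params(n)
    for nm,m in (("g",GREEN),("r",RED)):
        for c,st in blobs(im,*m): print(n,nm,c.round(1),st,onz(p,c,.072).round(4))
im=cv2.imread("pics/top0.png"); cv2.imwrite("pics/crop1.png",cv2.resize(im[60:290,260:510],None,fx=2.6,fy=2.6,interpolation=2))
E
```

```text
top g [435.3 108.3] [420, 93, 32, 31, 568] [ 0.7409 -0.2148  0.072 ]
top g [429.1 178.1] [421, 170, 17, 17, 227] [ 0.6135 -0.1945  0.072 ]
top g [397.1 189.5] [389, 182, 17, 16, 225] [ 0.595  -0.1374  0.072 ]
top r [611.5  85.2] [598, 37, 42, 94, 1117] [ 0.774 -0.535  0.072]
top r [335.2 211.7] [329, 205, 13, 14, 139] [ 0.5591 -0.0281  0.072 ]
scene g [241.5 152.5] [236, 148, 12, 11, 96] [ 0.6163 -0.1926  0.072 ]
scene g [262.3 162.9] [256, 158, 13, 11, 105] [ 0.5983 -0.1356  0.072 ]
scene r [99.1 95.4] [58, 52, 85, 81, 1186] [ 0.7832 -0.5943  0.072 ]
scene r [58.4 77.3] [47, 64, 31, 33, 67] [ 0.835  -0.7332  0.072 ]
scene r [304.4 183.2] [300, 179, 10, 10, 73] [ 0.5623 -0.0278  0.072 ]
```

View pics/crop1.png

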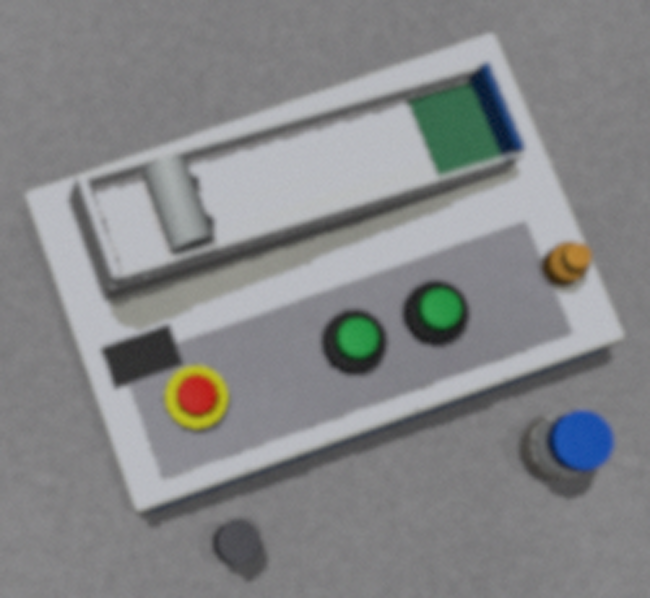

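The buttons measure about (0.597,-0.136) and (0.615,-0.193). They are 60 mm apart and 114 mm from the red button, which matches the description. The crop confirms both green caps in black collars. I'll turn the jaw axis by -34° and set out.

Emit:
{"fn": "jog_arm", "kwargs": {"series": [[0, 0, 0, -8.5], [0, 0, 0, -8.5], [0, 0, 0, -8.5], [0, 0, 0, -8.5], [0, -0.025, -0.034, 0], [0, -0.025, -0.034, 0], [0, -0.025, -0.034, 0], [0, -0.025, -0.034, 0], [0, -0.025, -0.034, 0], [0, -0.025, -0.034, 0], [0, -0.025, -0.034, 0], [0, -0.025, -0.034, 0]], "claw": 0.53, "grip_force": 20}}

```text
clock: 1.3
tcp_pos: [0.4474, 0.4028, 0.3035]
orientation: [[-0.001, -0.951, -0.31], [-0.001, -0.31, 0.951], [-1.0, 0.001, -0.0]]
contact_force: [0.8, -0.1, 0.4]
finger_gap: 0.0454
```

Emit:
{"fn": "jog_arm", "kwargs": {"series": [[0, 0.002, -0.048, 0], [0, 0.002, -0.048, 0], [0, 0.002, -0.048, 0], [0, 0.002, -0.048, 0], [0, 0.002, -0.048, 0], [0, 0.002, -0.048, 0], [0, 0.002, -0.048, 0], [0, 0.002, -0.048, 0], [0, 0.002, -0.048, 0], [0, 0.002, -0.048, 0], [0, 0.002, -0.048, 0], [0, 0.001, -0.013, 0]]}}

```text
clock: 2.5
tcp_pos: [0.5913, -0.1243, 0.3034]
orientation: [[-0.001, -0.953, -0.302], [-0.003, -0.302, 0.953], [-1.0, 0.002, -0.003]]
contact_force: [-0.5, 0.1, -0.3]
finger_gap: 0.0455
```

```bash
python3 - <<'E'
from h import *; from workcell import vision,status
s=status.state(); print(s["clock"],s["tcp_pos"],s["orientation"][:,2] if hasattr(s["orientation"],"shape") else s["orientation"],s["finger_gap"])
p=vision.camera_params("wrist"); im=vision.read_camera("wrist"); cv2.imwrite("pics/wrist1.png",im[:,:,::-1])
for nm,m in (("g",GREEN),("r",RED)):
    for c,st in blobs(im,*m): print(nm,c.round(1),st,onz(p,c,.073).round(4))
E
```

```text
2.5 [ 0.59133241 -0.1243338   0.30339705] [-0.30193314  0.95332466 -0.00291145] 0.04545104797024413
g [239.3 180.5] [225, 167, 30, 28, 647] [ 0.6122 -0.1959  0.073 ]
g [303.6 180.2] [289, 167, 30, 28, 642] [ 0.5938 -0.1388  0.073 ]
r [426.7 179.4] [413, 166, 28, 28, 599] [ 0.5584 -0.0299  0.073 ]
```

View pics/wrist1.png

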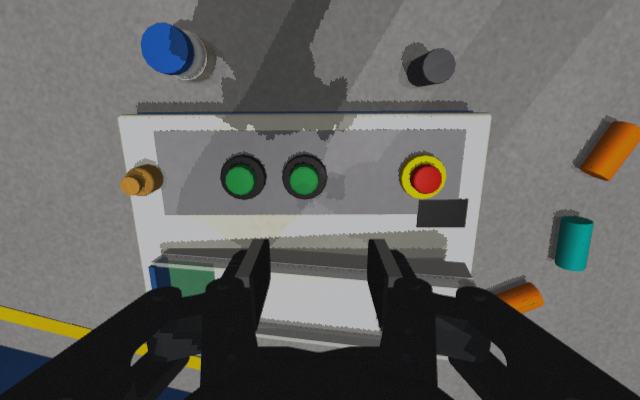

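The wrist view shows the green caps at (239,180) and (304,180) in black collars, with the red button well off at (427,179). It agrees with the fixed cameras within 2–3 mm. Next I shift over the midpoint and descend to just above the caps.

Emit:
{"fn": "jog_arm", "kwargs": {"series": [[0, 0, -0.022, 0], [0, 0, -0.022, 0], [0.033, 0, 0, 0], [0.033, 0, 0, 0], [0.033, 0, 0, 0], [0.033, 0, 0, 0], [0, 0, 0, 0], [0, 0, 0, 0]]}}

```text
clock: 3.35
tcp_pos: [0.6055, -0.1582, 0.1721]
orientation: [[-0.001, -0.951, -0.311], [0.001, -0.311, 0.951], [-1.0, 0.001, 0.001]]
contact_force: [-0.3, -0.4, 0.8]
finger_gap: 0.0453
```

```bash
python3 - <<'E'
from h import *; from workcell import vision,status
s=status.state(); print(s["clock"],s["tcp_pos"],s["orientation"],s["finger_gap"],s["contact_force"])
for n in ("wrist","top","scene"):
    p=vision.camera_params(n); im=vision.read_camera(n); 
    if n=="wrist": w=im
    if n=="scene": sc=im
    for nm,m in (("g",GREEN),):
        for c,st in blobs(im,*m,30): print(n,nm,c.round(1),st,onz(p,c,.073).round(4))
sc=cv2.resize(sc[90:270,150:350],None,fx=2,fy=2,interpolation=2)
o=np.zeros((400,800,3),np.uint8); o[:,:400]=w[:,120:520]; o[:360,400:]=sc
cv2.imwrite("pics/low1.png",o[:,:,::-1])
E
```

```text
3.35 [ 0.60548992 -0.15821909  0.17207564] [[-1.25970640e-03 -9.50563257e-01 -3.10528434e-01]
 [ 5.18372948e-04 -3.10529259e-01  9.50563680e-01]
 [-9.99999072e-01  1.03646161e-03  8.83921972e-04]] 0.04531199249645065 [-0.30214633 -0.36749583  0.82617451]
wrist g [248. 225.] [225, 203, 50, 47, 1642] [ 0.6111 -0.1969  0.073 ]
wrist g [358.2 226.6] [334, 204, 50, 47, 1714] [ 0.5933 -0.1395  0.073 ]
top g [423.3 101.9] [420, 97, 8, 12, 44] [ 0.7532 -0.1939  0.073 ]
top g [395.6 193.5] [391, 191, 12, 6, 47] [ 0.5877 -0.1343  0.073 ]
scene g [241.  152.9] [236, 148, 11, 11, 91] [ 0.6181 -0.1914  0.073 ]
scene g [262.2 163.1] [257, 158, 12, 11, 100] [ 0.599  -0.1346  0.073 ]
```

View pics/low1.png

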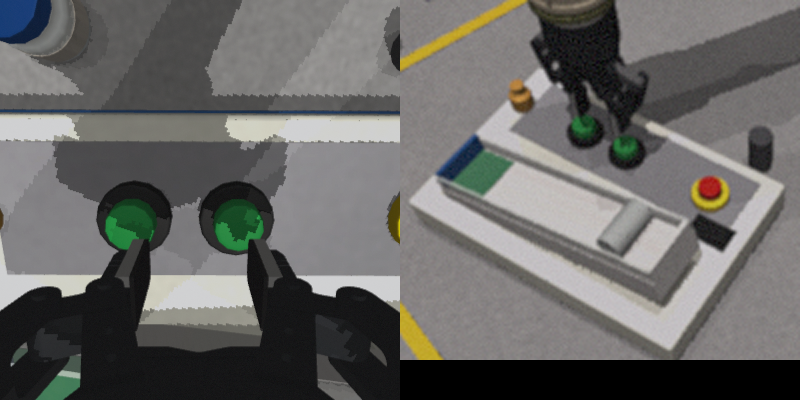

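In the close view the fingertips sit about 8 mm toward the left button, seen as a fingers' midpoint at col 319 against a caps' midpoint at 303. They are also a few mm short in y. I'll correct that, open slightly so the tips are 60 mm apart, then descend in steps.

Emit:
{"fn": "jog_arm", "kwargs": {"series": [[0, 0.004, -0.008, 0], [0, 0, 0, 0], [0, 0, 0, 0], [0.01, 0, 0, 0], [0, 0, 0, 0], [0, 0, 0, 0]], "claw": 0.57}}

```text
clock: 4.1
tcp_pos: [0.6039, -0.1678, 0.1611]
orientation: [[-0.001, -0.951, -0.31], [0.0, -0.31, 0.951], [-1.0, 0.001, 0.001]]
contact_force: [-0.7, 0.8, 0.6]
finger_gap: 0.0486
```

```bash
python3 - <<'E'
from h import *; from workcell import vision,status
s=status.state(); print(s["clock"],s["tcp_pos"],s["finger_gap"],s["contact_force"])
p=vision.camera_params("wrist"); w=vision.read_camera("wrist"); sc=vision.read_camera("scene")
R=np.array(s["orientation"]);t=np.array(s["tcp_pos"])
for c,st in blobs(w,*GREEN): print(c.round(1),st,(R.T@(onz(p,c,.074)-t)).round(4))
g=s["finger_gap"]/2
pts=np.array([t+R@np.array([L,y,z]) for L in (.065,.075) for z in (-g,g) for y in(-.011,.011)])
print(cv2.projectPoints(pts,np.array(p["rvec"],float),np.array(p["tvec"],float),np.array([[p["fx"],0,p["cx"]],[0,p["fy"],p["cy"]],[0,0,1]]),None)[0].reshape(-1,2).round(0).tolist())
o=np.zeros((480,800,3),np.uint8); o[:,:400]=cv2.resize(w[140:380,220:420],None,fx=2,fy=2,interpolation=2); o[:400,400:]=cv2.resize(sc[100:200,200:300],None,fx=4,fy=4,interpolation=2)
cv2.imwrite("pics/low2.png",o[:,:,::-1])
E
```

```text
4.1 [ 0.60385215 -0.16779312  0.16113377] 0.048558739184568864 [-0.66011485  0.77343585  0.55927693]
[264.7 237.8] [236, 215, 54, 52, 1469] [ 0.0871  0.0041 -0.0277]
[375.  237.4] [352, 215, 52, 52, 1409] [0.0872 0.0044 0.0288]
[[266.0, 287.0], [264.0, 243.0], [372.0, 287.0], [374.0, 243.0], [269.0, 276.0], [267.0, 234.0], [368.0, 276.0], [370.0, 234.0]]
```

View pics/low2.png

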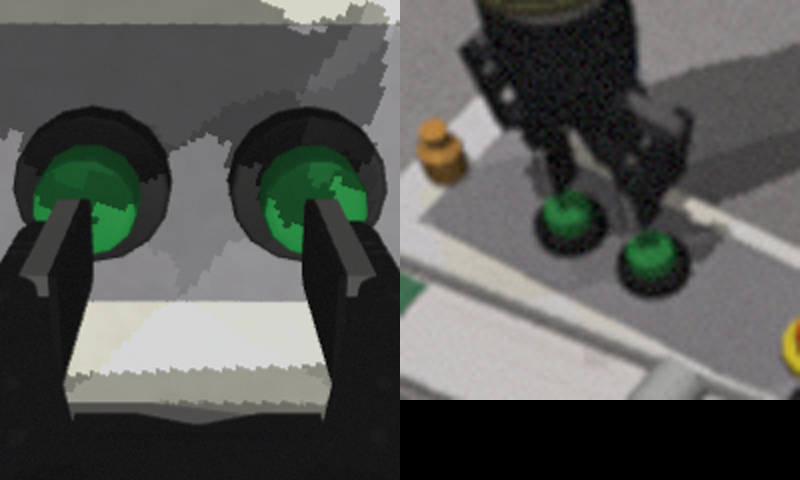

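The tips are now centred over the caps: the finger inner corners are at wrist px (265,240) and (372,240), and the cap centres at (265,240) and (375,240). The tips are about 19 mm above the caps. I'll nudge y by 1.5 mm and lower to contact.

Emit:
{"fn": "jog_arm", "kwargs": {"series": [[0.005, 0.0015, 0, 0], [0.005, 0, 0, 0], [0.005, 0, 0, 0], [0.002, 0, 0, 0], [0.002, 0, 0, 0], [0.002, 0, 0, 0], [0, 0, 0, 0], [0, 0, 0, 0]]}}

```text
clock: 5.0
tcp_pos: [0.6027, -0.1686, 0.1411]
orientation: [[-0.0, -0.951, -0.309], [0.0, -0.309, 0.951], [-1.0, 0.0, 0.0]]
contact_force: [-2.1, 0.9, 3.4]
finger_gap: 0.0486
```

Emit:
{"fn": "jog_arm", "kwargs": {"series": [[0.002, 0, 0, 0], [0.002, 0, 0, 0], [0.002, 0, 0, 0], [0.0015, 0, 0, 0], [0.001, 0, 0, 0], [0, 0, 0, 0]]}}

```text
clock: 5.6
tcp_pos: [0.603, -0.1688, 0.1356]
orientation: [[0.002, -0.951, -0.309], [0.001, -0.309, 0.951], [-1.0, -0.002, 0.0]]
contact_force: [-14.1, 4.4, 29.1]
finger_gap: 0.0488
```

```bash
python3 - <<'E'
from h import *; from workcell import vision,status
s=status.state(); print(s["clock"],s["tcp_pos"],s["contact_force"],s["moment"])
t=vision.read_camera("top"); sc=vision.read_camera("scene")
o=np.zeros((480,800,3),np.uint8); o[:,:400]=cv2.resize(t[70:190,380-110:480-110],(400,480)); o[:,400:]=cv2.resize(sc[130:250,180:280],(400,480))
cv2.imwrite("pics/p1.png",sc[:,:,::-1]);cv2.imwrite("pics/p1t.png",t[:,:,::-1])
E
```

```text
5.6 [ 0.60296754 -0.16877565  0.13564907] [-14.09668186   4.39917881  29.14232538] [ 0.97892191  3.04630585 -0.01880145]
```

```bash
python3 - <<'E'
import cv2,numpy as np
s=cv2.imread("pics/p1.png");t=cv2.imread("pics/p1t.png")
o=np.zeros((560,800,3),np.uint8); o[:,:400]=cv2.resize(s[100:240,200:300],(400,560),interpolation=2); o[:300,400:]=cv2.resize(t[70:220,290:490],(400,300),interpolation=2)
cv2.imwrite("pics/p1c.png",o)
E
```

```text
(no output)
```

View pics/p1c.png

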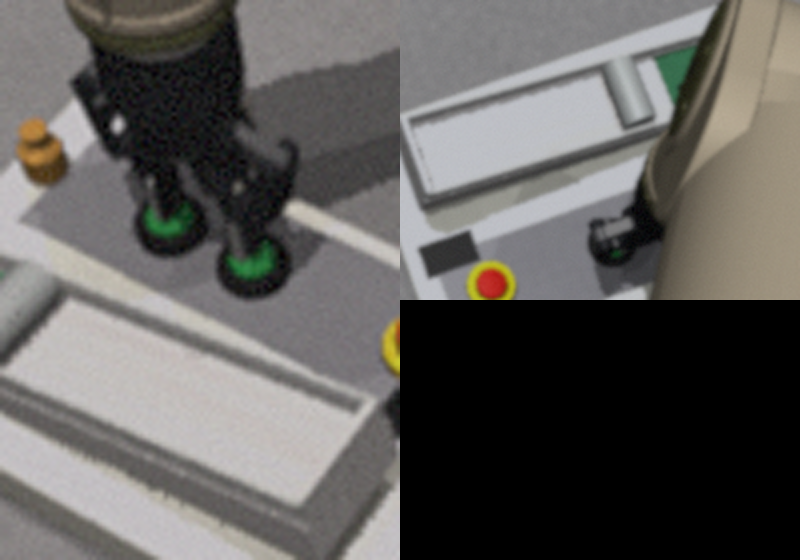

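The roller has been freed and is running down the track (it was near the low end in the top view), with both caps down and about 29 N of push. I'll hold still.

Emit:
{"fn": "jog_arm", "kwargs": {"series": [[0, 0, 0, 0], [0, 0, 0, 0], [0, 0, 0, 0], [0, 0, 0, 0], [0, 0, 0, 0], [0, 0, 0, 0], [0, 0, 0, 0], [0, 0, 0, 0]]}}

```text
clock: 6.5
tcp_pos: [0.603, -0.1688, 0.1357]
orientation: [[0.002, -0.951, -0.309], [0.001, -0.309, 0.951], [-1.0, -0.002, 0.0]]
contact_force: [-13.1, 3.7, 27.9]
finger_gap: 0.0489
```

```bash
python3 - <<'E'
from h import *; from workcell import vision,status
a=vision.read_camera("scene"); 
for _ in range(5): b=vision.read_camera("scene")
s=status.state(); print(s["clock"],s["tcp_pos"],s["contact_force"])
r=(slice(120,220),slice(160,260))
print("max diff",cv2.absdiff(cv2.blur(a[r],(3,3)),cv2.blur(b[r],(3,3))).max())
cv2.imwrite("pics/h1.png",cv2.resize(b[100:240,150:310],None,fx=4,fy=4,interpolation=2)[:,:,::-1])
E
```

```text
6.8 [ 0.60296305 -0.16877796  0.1356532 ] [-13.32750667   3.78820132  28.81286134]
max diff 15
```

View pics/h1.png

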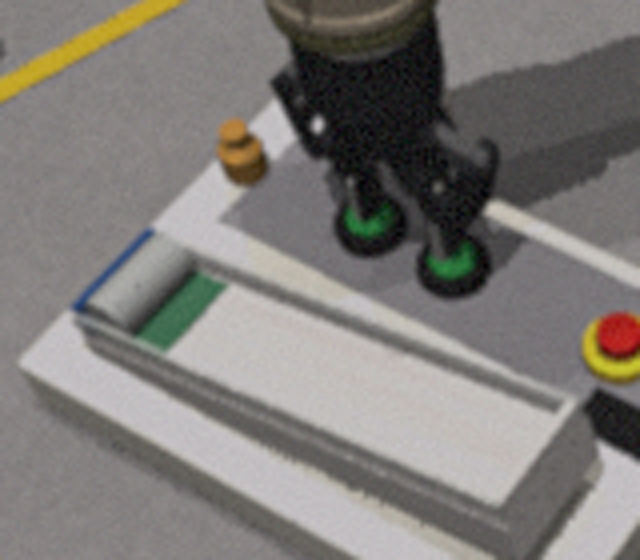

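The roller lies against the blue stop (about (140,285) in the crop) and the caps are still down. I'll hold about 1.2 s more, then lift straight up.

Emit:
{"fn": "jog_arm", "kwargs": {"series": [[0, 0, 0, 0], [0, 0, 0, 0], [0, 0, 0, 0], [0, 0, 0, 0], [0, 0, 0, 0], [0, 0, 0, 0], [0, 0, 0, 0], [0, 0, 0, 0], [0, 0, 0, 0], [0, 0, 0, 0], [0, 0, 0, 0], [0, 0, 0, 0]]}}

```text
clock: 8.0
tcp_pos: [0.603, -0.1687, 0.1357]
orientation: [[0.002, -0.951, -0.309], [0.001, -0.309, 0.951], [-1.0, -0.002, -0.0]]
contact_force: [-13.3, 5.2, 29.3]
finger_gap: 0.0486
```

Emit:
{"fn": "jog_arm", "kwargs": {"series": [[-0.004, 0, 0, 0], [-0.006, 0, 0, 0], [-0.01, 0, 0, 0], [-0.015, 0, 0, 0], [-0.025, 0, 0, 0], [-0.03, 0, 0, 0], [-0.03, 0, 0, 0], [-0.03, 0, 0, 0], [0, 0.03, 0.03, 0], [0, 0.03, 0.03, 0], [0, 0, 0, 0], [0, 0, 0, 0]]}}

```text
clock: 9.2
tcp_pos: [0.5268, -0.1297, 0.2835]
orientation: [[0.002, -0.951, -0.31], [0.001, -0.31, 0.951], [-1.0, -0.002, 0.0]]
contact_force: [0.5, -0.1, 0.3]
finger_gap: 0.0488
```

```bash
python3 - <<'E'
from h import *; from workcell import vision,status
s=status.state(); print(s["clock"],s["tcp_pos"],s["contact_force"],np.abs(s["qd"]).max())
b=vision.read_camera("scene"); t=cv2.imread("pics/scene0.png")[:,:,::-1].copy()
for n,im in (("before",t),("after",b)):
    for c,st in blobs(im,*GREEN,20)+blobs(im,*RED,20): print(n,c.round(1),st)
cv2.imwrite("pics/end.png",cv2.resize(b[80:300,140:420],None,fx=2.7,fy=2.7,interpolation=2)[:,:,::-1])
E
```

```text
9.2 [ 0.52678584 -0.12974024  0.28349062] [ 0.49898607 -0.09065421  0.27322751] 0.050662565018841234
before [241.5 152.5] [236, 148, 12, 11, 96]
before [262.3 162.9] [256, 158, 13, 11, 105]
before [99.1 95.4] [58, 52, 85, 81, 1186]
before [88.5 59.5] [81, 56, 17, 8, 22]
before [58.4 77.3] [47, 64, 31, 33, 67]
before [ 68.9 118.2] [65, 111, 9, 17, 30]
before [304.4 183.2] [300, 179, 10, 10, 73]
after [241.2 152.8] [236, 148, 12, 11, 100]
after [262.4 162.7] [256, 158, 13, 11, 106]
after [97.8 96.1] [51, 52, 92, 81, 1279]
after [86.5 60.4] [74, 55, 26, 11, 37]
after [65.4 68.8] [57, 66, 16, 7, 21]
after [304.5 183.3] [300, 179, 10, 10, 79]
```

View pics/end.png

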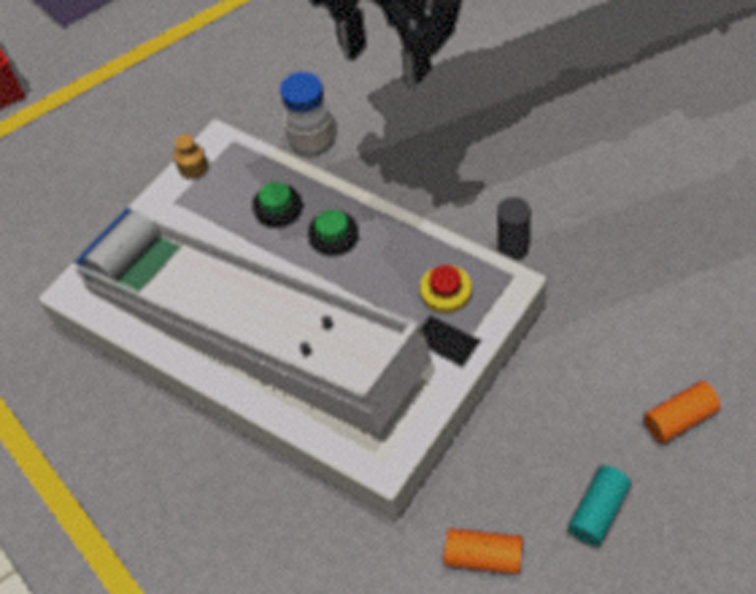

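The roller rests at the blue stop. Both green caps are back up at their original pixels, the pins have come up again, and the weight, jar and spare are where they were. The gripper is clear.

```bash
python3 -c "
from workcell import job; print(job.close_job())"
```

```text
the job is handed in; nothing more can be done
None
```

I pressed both green buttons down together, one fingertip on each. The roller ran down the track and came to rest against the blue stop. I held both buttons until 8.0 s on the clock, then lifted straight up, moved clear and handed the job in.

- **Hold time:** the roller was at the stop when I looked at 6.5–6.8 s, so it lay there at least 1.2 s before I let go.
- **Last picture (9.2 s):** the roller is on the green patch against the stop. Both green caps are back at their starting pixels and the red button has not moved. The weight, jar, spare and look-alikes are undisturbed as far as I can see. The arm is clear, with a tool force of about 0.5 N.
- **Camera disagreement:** the wrist and fixed cameras differed by about 3–7 mm on the button positions. I used a compromise, and both fingertips landed on their caps.
- **Unexplained side force:** while pressing, the tool felt about 29 N upward and a steady 14 N sideways. I put the sideways part down to friction at the tips but did not confirm it. Both are within the limits.
- **Button travel:** I could only estimate it from the arm's height, about 6–7 mm rather than the full 8 mm. The roller being freed shows both passed 6 mm, and the high steady force suggests they were fully down.

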